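# Unlatch the cold-store control box and hold its inspection flap at the marked angle

### The arm

A 7-joint arm with a two-finger parallel gripper is mounted at the origin on the work surface. World frame = base frame: x ahead of the robot, y to its left, z up, the work surface at z = 0. Lengths are in mm, angles in rad, forces in N, time in s.
With the tool pointing down it reaches from about 400 to 875 mm from the base axis. Payload 19.3 kg.
Tool frame: the origin (TCP) lies at the very end of the fingers, on their centre line; the grasp point (between the pads) lies 19 mm behind it (grip_point_offset is the z of the grasp point in the tool frame, in mm); z points along the fingers, y is the line along which they close (so a half turn about z gives the same grasp; the last joint's range is limited). The gripper opens to 85 mm and grips with 20 to 120 N. Pads are 22 mm wide; open, the fingers measure 114 mm over their backs; the gripper's body (76 mm by 85 mm) begins 54 mm behind the grasp point. The pads swing forward as they close: fully open they stand 13 mm farther back than shut.
Start: joints at [-1.268, 0.521, -0.036, 1.599, 0.021, 1.021, -0.113], TCP at [227.658, 582.054, 231.291] pointing down, gripper open.
Joint ranges: [-2.91, 2.91], [-0.3, 2.13], [-1.5, 1.42], [0.17, 2.43], [-1.26, 4.41], [0.16, 1.93], [-2.52, 2.52]. Speed limits (rad/s): [1.89, 1.89, 2.39, 2.39, 3.01, 3.01, 3.01].

### API

Orientations are given as a 3x3 rotation matrix whose columns are the frame's x, y, z axes.
In Python, from workcell import movep, movel, goto_joints, open_gripper, clamp, wait, inverse_kinematics, read_state, camera, PlanningError, finish_job, grip_point_offset gives the robot as it stands. Calls block until the motion is done:
- movep(position, orientation): joint-space move of the TCP to a pose.
- movel(position, frame=None, max_speed=150, guard=None): straight line of the TCP; frame=None keeps the orientation; max_speed is the mean speed in mm/s. With guard (N) it stops when the force on the tool has changed by that much, and returns True; else False.
- goto_joints(angles): joint-space move.
- open_gripper() and clamp(): open the fingers fully, or close them until they stop; the grip force is fixed at half the most.
- wait(seconds).
- inverse_kinematics(position, orientation): joint angles nearest the present ones, or None.
- read_state(): the state.
- camera(name): name is "scene" or "side" or "wrist"; returns a dict with "image" (480x640x3 uint8, blue, green, red), "range_z" (480x640 float32, mm along the optical axis (not along the pixel's ray), 0 where there is no reading), "fx", "fy", "cx", "cy" (pixels), "cam_to_world" (4x4, takes a point from camera to world coordinates). Camera axes: x right, y up, looking along -z (the intrinsics and any distortion apply to the point x, -y, -z); pixel columns grow to the right and rows downward; lengths in mm; the calibration is good to about 2 mm. The wrist camera is an equidistant fisheye: a pixel r from the principal point sees the ray r / f radians off the axis. A picture is of the moment at which its call begins.
A pose or a line that the arm cannot do raises PlanningError and nothing moves.
- finish_job(): hands the job in; it is judged then, once.
The state is a dict: "time": time; "qpos": joint angles; "qvel": joint speeds; "joint_efforts": joint torques, N m; "eef_pos": TCP position; "tool_rot": TCP orientation; "ft_force": force on the tool from outside, world axes, zero at the start; "torque": the same for the moment, N m; "finger_gap": finger opening in mm; "gripper_force": force on a finger pad.
Only numpy, scipy, OpenCV 4.12 (cv2) and the standard library are available. Lean on these libraries where they do the work, as an engineer would, in place of code of your own. Each camera call takes 0.05 s, during which the arm holds its last target. There are 200 camera calls.

### The job

Turn the latch knob on the white control box clockwise past its detent click and on to its stop, so that its tongue is clear of the flap, and leave it open; then lift the flap, which has a bail handle in front, until it lies parallel beside the marker arm clamped on the quadrant, and finish while still holding it steady there, since it falls shut if let go. Leave the marker arm as it is set, and do not disturb the bottle, the pot or the carton standing around the box.

Things in the scene. Friction and masses are not known exactly. Their poses are not given: they have to be found in the camera images.
- box: White sheet-metal control box, fixed. Origin on the table under the flap's centre; x from front (handle) to hinge, y to the latch side. Housing 180 (x) x 250 (y) x 90 mm high, covered by the flap; a 90 mm high deck at y 125 to 225 mm carries the latch. At y = -153 mm a thin fixed quadrant, radius 172 mm about the hinge axis, rises to 230 mm. Hinge axis along y at x = 90 mm, z = 95.5 mm.
- flap (a joint): Flap's opening angle, rad: 0 shut and level, growing as the front (handle) edge rises, up to 1.3. Aluminium plate, 180 mm from hinge to front edge, 240 mm wide, 10 mm thick (hinge axis at mid-thickness), 0.3 to 0.6 kg. Almost no hinge friction and no stay: it falls shut when let go. The closed latch's tongue blocks it.
- flap_hinge (a point): Middle of the flap's hinge axis. Its frame turns with the flap: y lies along the hinge axis, and -x points from the hinge along the plate to the handle, 240 mm away.
- flap_handle (a point): Middle of the handle bar, 240 mm from the hinge axis, 95.5 mm above the table when shut. The handle is a bail of 14 mm round dark bar in the flap's plane: a 124 mm bar parallel to the hinge, 60 mm in front of the flap's front edge, on two side arms; a finger fits in the gap. A 20 to 30 N grip lets the bar turn between the pads, so the gripper can keep pointing down along the arc.
- latch (a joint): Angle of the latch knob, rad, growing clockwise as seen from above: 0 closed (tongue over the flap's side edge), 1.2 fully open against its stop. A spring detent resists between about 0.2 and 0.6 rad with up to about 0.15 N m, then clicks over and no longer pushes back beyond 1.0; friction holds the knob where it is left there.
- latch_grip (a point): On the latch knob's upright axis, 130.5 mm above the table (knob top 147): the height to grip. Grip: upright black bar 46 mm long, 14 thick, 40 tall; under it a flat steel tongue, 62 mm from the axis, 12 wide, top at 106.5 mm. The frame turns with the knob: -y points along bar and tongue (closed: along the box's -y, over the flap; open: roughly along the box's -x).
- marker (a joint): Angle at which the marker arm is clamped, rad, measured just as the flap's angle is (same axis): the flap's angle must equal it. It differs each time, between about 0.35 and 0.65. The arm is clamped stiffly but can be knocked out of place.
- marker_hinge (a point): Root of the marker arm, on the flap's hinge axis 139 mm from the flap's middle (box y = -139 mm). Its frame turns with the arm: -x points along the arm to its tip.
- marker_tip (a point): Tip of the marker arm: a straight steel strip 190 mm long from the hinge axis, 9 mm wide in y, 10 mm thick, with a round dark clamp nut on its outer side, standing 15 mm clear of the flap's side edge.
- sauce_bottle: Bystander: white plastic bottle, 66 mm in diameter, 170 mm tall, loose on the table on the latch side of the box. Origin under its centre.
- steel_pot: Bystander: open steel pot, 100 mm in diameter, 85 mm tall, loose on the table on the marker side of the box. Origin under its centre.
- carton: Bystander: cardboard carton 100 x 140 x 80 mm, loose on the table on the latch side of the box, nearer the robot than the bottle. Origin under its centre.

How it is judged (in metres and radians):
On the way, in this order (a step that is already met when the one before it is completed fails the run):
1. the latch knob has clicked past its detent (over 1.0 rad) with the flap still shut (value of joint latch above 1 rad and value of joint flap below 0.1 rad), for 0.2 s.
2. the flap is held up within 0.07 rad of the marker arm (angle between the x axis of flap_hinge and the x axis of marker_hinge, either way round below 0.07 rad and value of joint flap above 0.2 rad), for 0.3 s.
At the end, for the whole second after the job is handed in: At the end the robot is still holding the flap (contact over 0.5 N, no bystander propping it), still (under 0.05 rad/s) and within 0.07 rad (4 degrees) of the marker arm's angle; the latch remains clicked open (over 1.0 rad) (all of step 2 and velocity of joint flap between -0.05 and 0.05 rad/s and value of joint latch above 1 rad and contact force between any of the fingers, the arm and flap above 0.5 N and contact force between flap and sauce_bottle below 0.1 N and contact force between flap and steel_pot below 0.1 N and contact force between flap and carton below 0.1 N); the arm keeps its last pose, push and grip.
It fails at once if the marker arm is knocked out of place (tip moved over 8 mm) (distance of marker_tip from where it was at the start of the episode above 0.008 m).
It fails at once if the sauce bottle is disturbed (moved over 20 mm) (distance of sauce_bottle from where it was at the start of the episode above 0.02 m).
It fails at once if the steel pot is disturbed (moved over 20 mm) (distance of steel_pot from where it was at the start of the episode above 0.02 m).
It fails at once if the carton is disturbed (moved over 20 mm) (distance of carton from where it was at the start of the episode above 0.02 m).
It also fails if it takes over 48 s, if anything falls off the work surface, if the arm or the gripper's body presses on something with over 40 N, if the wrist force passes 120 N, or if a joint passes its speed limit or range.

## Working session

There is one attempt and no reset: what is moved stays moved. The work goes in short steps, each a Python script; the robot and the scene stay as the last script left them, time stands still between calls to the robot, and variables do not carry over. Pictures are saved under pics/ and viewed, at most 10 in all, crops included, and the job is handed in when it is done.

```bash
mkdir -p pics; cat > h.py <<'E'
import numpy as np,cv2
from workcell import *
def snap(n,f):
    c=camera(n); cv2.imwrite('pics/%s.png'%f,c['image']); np.savez('pics/%s.npz'%f,**{k:np.array(v) for k,v in c.items()}); return c
def px(c,u,v,w=1):
    r=c['range_z'][v-w:v+w+1,u-w:u+w+1]; z=np.median(r[r>0]) if (r>0).any() else np.nan
    return (c['cam_to_world']@np.array([(u-c['cx'])/c['fx']*z,-(v-c['cy'])/c['fy']*z,-z,1]))[:3].round(1)
E
python3 - <<'E'
from h import *
for n in('scene','side'):
    c=snap(n,n); print(n,c['cam_to_world'],c['fx'])
s=read_state();print(s['tool_rot'],s['time'],grip_point_offset)
E
```

```text
scene [[-5.97452574e-01 -5.40098168e-01  5.92743107e-01  1.51625876e+03]
 [ 8.01722502e-01 -3.86568368e-01  4.55857354e-01  7.46197782e+02]
 [-1.70719859e-02  7.47568636e-01  6.63965121e-01  1.11090942e+03]
 [ 0.00000000e+00  0.00000000e+00  0.00000000e+00  1.00000000e+00]] 619.9328787026292
side [[ 8.91831231e-01  3.21901551e-01 -3.17830846e-01  2.63353577e+02]
 [-4.52368271e-01  6.34546012e-01 -6.26669216e-01 -6.72022208e+02]
 [-4.74965005e-05  7.02659768e-01  7.11525999e-01  9.26544917e+02]
 [ 0.00000000e+00  0.00000000e+00  0.00000000e+00  1.00000000e+00]] 492.14430023052955
[[-9.31325135e-01  3.64188722e-01 -2.60190566e-04]
 [ 3.64188803e-01  9.31324687e-01 -9.18073149e-04]
 [-9.20299886e-05 -9.49783091e-04 -9.99999545e-01]] 0.1 -18.700000000000003
```

View pics/scene.png

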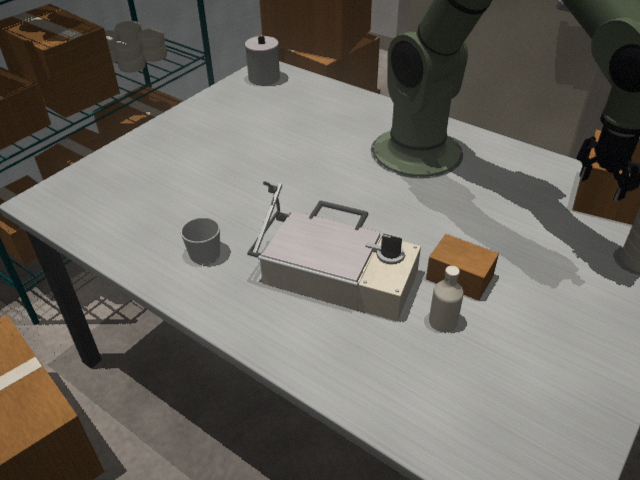

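View pics/side.png

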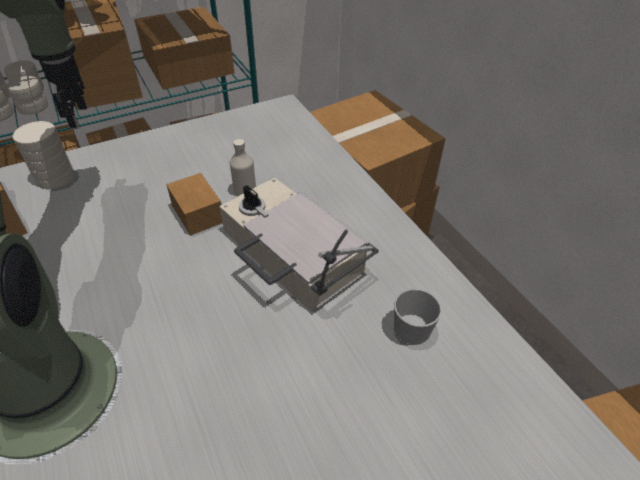

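The scene view shows the handle at about (340,212) and the knob at (391,245), with the quadrant and marker near (268,215). The side view shows the handle at (270,270), the knob at (251,200) and the marker and quadrant at (335,260). I'll enlarge both.

```bash
python3 - <<'E'
import cv2
a=cv2.imread('pics/scene.png')[170:320,235:435]; cv2.imwrite('pics/c1.png',cv2.resize(a,None,fx=4,fy=4,interpolation=cv2.INTER_CUBIC))
a=cv2.imread('pics/side.png')[170:320,205:405]; cv2.imwrite('pics/c2.png',cv2.resize(a,None,fx=4,fy=4,interpolation=cv2.INTER_CUBIC))
E
```

```text
(no output)
```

View pics/c1.png

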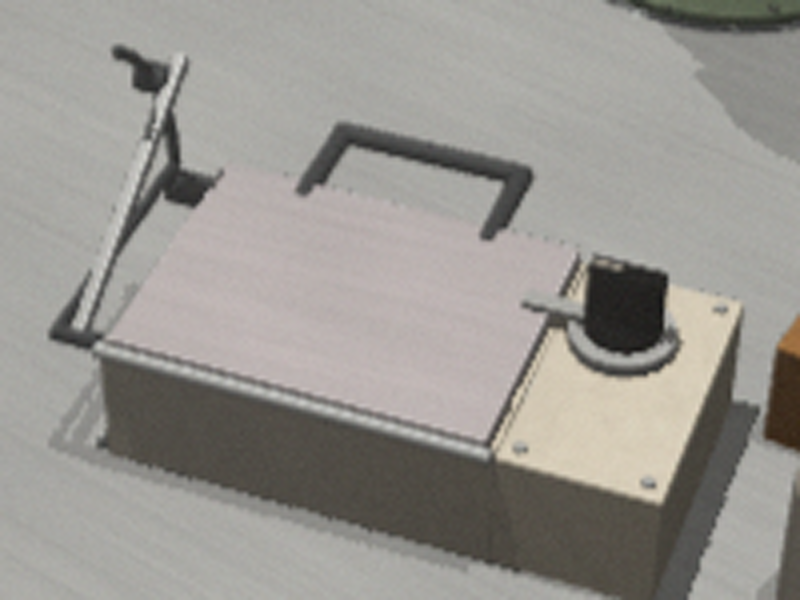

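View pics/c2.png

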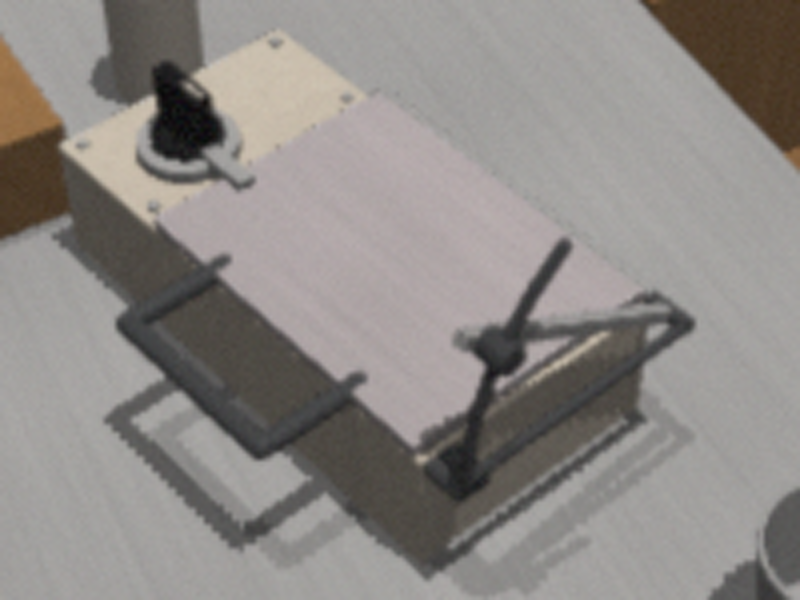

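The scene crop shows the box and deck corners, the handle corners at (340,125) and (530,172), and the marker strip from root (82,330) to tip (180,58). The side crop shows the marker strip from (665,312) to (462,340). Next I'll fit the box pose and marker angle by reprojection.

```bash
cat > fit.py <<'E'
from h import *
from scipy.optimize import least_squares
C={n:dict(np.load('pics/%s.npz'%n)) for n in('scene','side')}
off={'scene':(235,170),'side':(205,170)}
obs=[('scene',742,303,-90,225,90),('scene',658,498,90,225,90),('scene',220,170,-90,-120,100.5),('scene',578,250,-90,120,100.5),
('scene',340,127,-150,-58,98),('scene',528,174,-150,58,98),
('side',62,147,-90,225,90),('side',280,30,90,225,90),('side',160,212,-90,120,100.5),('side',415,450,-90,-120,100.5),('side',375,95,90,120,100.5),('side',125,322,-150,58,98),('side',262,445,-150,-58,98),('side',430,572,-90,-125,0)]
mk=[('scene',180,58,190),('scene',82,330,0),('side',462,340,190),('side',668,312,0)]
def proj(n,P):
    c=C[n]; p=np.linalg.inv(c['cam_to_world'])@np.r_[P,1]
    return np.array([c['cx']-c['fx']*p[0]/p[2],c['cy']+c['fy']*p[1]/p[2]])
def W(b,P):
    s,k=np.sin(b[2]),np.cos(b[2]); return np.array([b[0]+k*P[0]-s*P[1],b[1]+s*P[0]+k*P[1],P[2]])
def res(q):
    r=[proj(n,W(q,(x,y,z)))-np.array([u,v])/4-off[n] for n,u,v,x,y,z in obs]
    r+=[proj(n,W(q,(90-L*np.cos(q[3]),-139,95.5+L*np.sin(q[3]))))-np.array([u,v])/4-off[n] for n,u,v,L in mk]
    return np.ravel(r)
best=min((least_squares(res,[600,150,y,.5],loss='soft_l1') for y in(-.6,0,.6,1.2)),key=lambda s:s.cost)
if __name__=='__main__':
    print(best.x,best.cost);print(res(best.x).reshape(-1,2).round(1).tolist())
    b=best.x
    for t,P in dict(knob=(0,175,130.5),handle=(-150,0,95.5),hinge=(90,0,95.5),tip=(90-190*np.cos(b[3]),-139,95.5+190*np.sin(b[3]))).items(): print(t,W(b,P).round(1))
    c=C['side']; h=C['scene']
    print('bottle',px(h,452,270),px(c,239,148),'carton',px(h,468,250),'pot',px(h,201,228),'knob',px(h,392,238),px(c,250,192))
E
python3 fit.py
```

```text
[ 6.19634129e+02  7.63744037e+01 -1.23093368e+01  5.19092132e-01] 21.920942256651458
[[-0.8, -0.8], [-0.4, 1.0], [-0.2, -2.5], [-0.9, -0.8], [0.6, 0.8], [-4.4, -1.0], [-1.4, -1.0], [-0.5, -1.1], [-2.0, 1.1], [-0.3, -0.9], [0.8, -1.6], [1.6, 0.4], [-1.5, -1.2], [-2.3, -2.3], [-1.1, -0.6], [-2.8, 1.5], [-0.5, 0.2], [0.1, -0.2]]
knob [575.1 245.6 130.5]
handle [474.6  38.2  95.5]
hinge [706.7  99.3  95.5]
tip [582.5 -77.1 189.8]
bottle [587.7 404.4 171. ] [582.  388.5 159.3] carton [412.7 370.7  79.8] pot [ 712.6 -245.1   52.3] knob [550.1 233.6 147.3] [545.5 221.8 145.9]
```

```bash
cat > p.py <<'E'
from fit import *
b=best.x.copy(); b[2]=np.arctan2(np.sin(b[2]),np.cos(b[2]))
def R(yaw): # tool down, y axis at angle yaw in world
    y=np.array([np.cos(yaw),np.sin(yaw),0]); z=np.array([0,0,-1.]); return np.c_[np.cross(y,z),y,z]
E
python3 - <<'E'
from p import *
print(b)
for n in C:
    c=C[n]; v,u=np.mgrid[:480,:640]; z=c['range_z']
    P=np.stack([(u-c['cx'])/c['fx']*z,-(v-c['cy'])/c['fy']*z,-z,0*z+1],-1).reshape(-1,4)@c['cam_to_world'].T
    d=P[:,:2]-b[:2]; k,s=np.cos(b[2]),np.sin(b[2]); q=np.c_[d@[k,s],d@[-s,k],P[:,2]]
    def st(m,t):
        m&=z.ravel()>0; print(n,t,m.sum(),np.percentile(q[m],[5,50,95],axis=0).round(1).tolist())
    near=(abs(q[:,0])<90)&(q[:,1]>125)&(q[:,1]<215)
    st(near&(q[:,2]>115)&(q[:,2]<152),'knob'); st(near&(q[:,2]>143)&(q[:,2]<152),'top')
    st((abs(q[:,0]+150)<12)&(abs(q[:,1])<50)&(q[:,2]>80)&(q[:,2]<115),'bar')
    st((abs(q[:,0])<70)&(abs(q[:,1])<100)&(q[:,2]>80)&(q[:,2]<115),'flap')
q0=read_state()['qpos']
for x in(-30,):
  for k in (0,1):
    for a in(0,.6,1.2):
        J=inverse_kinematics(W(b,(x,168,111)),R(b[2]+k*np.pi-a)); print('knob',k,a,None if J is None else np.round(J,2))
    for f in(0,.55):
        J=inverse_kinematics(W(b,(90-240*np.cos(f),0,76.5+240*np.sin(f))),R(b[2]+k*np.pi)); print('hd',k,f,None if J is None else np.round(J,2))
E
```

```text
[6.19634129e+02 7.63744037e+01 2.57033835e-01 5.19092132e-01]
scene knob 268 [[-36.0, 147.1, 117.1], [-25.8, 168.6, 136.3], [-21.4, 189.4, 148.1]]
scene top 90 [[-37.0, 147.0, 143.3], [-28.3, 169.8, 146.1], [-22.0, 188.0, 149.1]]
scene bar 200 [[-155.0, -47.1, 91.7], [-147.2, 1.1, 100.1], [-141.4, 45.0, 104.8]]
scene flap 3163 [[-62.1, -89.0, 97.1], [2.8, 3.0, 100.7], [62.9, 90.8, 104.3]]
side knob 200 [[-37.9, 142.4, 117.1], [-35.1, 158.7, 137.1], [-24.5, 185.0, 148.1]]
side top 83 [[-37.8, 143.3, 143.5], [-32.7, 162.4, 146.0], [-24.0, 185.1, 148.4]]
side bar 230 [[-156.8, -44.6, 95.1], [-152.5, -1.0, 100.7], [-145.4, 44.3, 104.2]]
side flap 3266 [[-63.9, -87.3, 97.9], [-4.6, -0.6, 100.5], [62.4, 88.9, 103.2]]
knob 0 0 [-0.65  0.64  0.21  1.79 -0.19  0.73 -0.08]
knob 0 0.6 [-0.72  0.65  0.33  1.79 -0.29  0.74 -0.58]
knob 0 1.2 [-0.81  0.68  0.47  1.8  -0.42  0.76 -1.07]
hd 0 0 [-0.41  0.56  0.27  2.12 -0.3   0.5   0.35]
hd 0 0.55 [-0.53  0.41  0.42  1.94 -0.22  0.83  0.27]
knob 1 0 [ 0.26  1.   -1.28  1.74  1.02  1.23  2.1 ]
knob 1 0.6 [-0.27  0.64 -0.33  1.77  0.28  0.78  2.06]
knob 1 1.2 [-0.37  0.63 -0.19  1.77  0.16  0.76  1.56]
hd 1 0 [-0.96  1.02  1.22  2.14 -1.23  1.01 -1.9 ]
hd 1 0.55 [-0.99  0.74  1.23  1.96 -0.81  1.06 -2.27]
```

```bash
python3 - <<'E'
from p import *
movep(W(b,(-30,167,230)),R(b[2]))
c=snap('wrist','w1'); i=c['image']
T=np.linalg.inv(c['cam_to_world'])
def fe(P):
    p=T@np.r_[P,1]; x,y,z=p[0],-p[1],-p[2]; th=np.arctan2(np.hypot(x,y),z); h=np.hypot(x,y)
    return (c['cx']+c['fx']*th*x/h, c['cy']+c['fy']*th*y/h)
for P,col in[((-30,144,147),(0,0,255)),((-30,190,147),(0,255,0)),((-30,106,106.5),(255,0,255)),((-90,225,90),(255,0,0)),((-90,120,100.5),(255,255,0)),((-150,62,98),(0,255,255)),((-150,-62,98),(0,255,255))]:
    u,v=fe(W(b,P)); cv2.circle(i,(int(round(u)),int(round(v))),3,col,1)
cv2.imwrite('pics/w1o.png',i); print(read_state()['time'],read_state()['eef_pos'])
E
```

```text
1.8833 [547.62612553 231.64578713 229.88595402]
```

View pics/w1o.png

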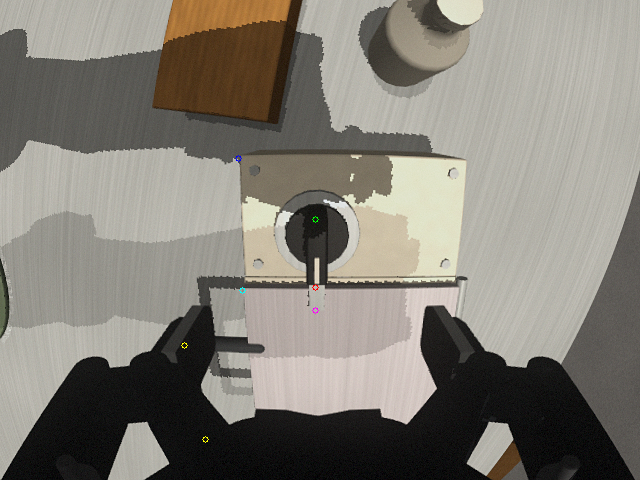

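The predicted knob ends, tongue tip (315,310) and deck corner (239,158) all land within 2–3 mm of the image, so I'll grip and turn.

```bash
python3 - <<'E'
from p import *
K=(-30,167,112)
print(movel(W(b,K),max_speed=80,guard=15)); clamp()
s=read_state(); print(s['finger_gap'],s['gripper_force'],s['eef_pos'],s['ft_force'].round(1) if hasattr(s['ft_force'],'round') else s['ft_force'])
for a in np.arange(.15,1.21,.15):
    movep(W(b,K),R(b[2]-a)); s=read_state(); print(round(a,2),np.round(s['torque'],2),np.round(s['ft_force'],1),round(s['finger_gap'],1),s['time'])
    if abs(s['torque'][2])>3: break
E
```

```text
False
13.164494695377023 58.815404176712036 [547.56168703 230.13483328 112.18866205] [-5.  -1.1  8.6]
0.15 [-0.54  1.43  0.  ] [-6.1 -2.8  9.5] 13.5 4.4083
0.3 [-0.72  1.7   0.1 ] [-6.8 -2.  11.4] 13.6 4.6583
0.45 [-0.75  1.9   0.16] [-8.9 -3.  11.9] 13.4 4.9083
0.6 [-0.63  2.01 -0.01] [-10.   -2.7  11.6] 12.9 5.1583
0.75 [-0.81  2.13 -0.05] [-11.   -2.7  14.1] 12.8 5.4083
0.9 [-0.62  2.33 -0.12] [-11.4  -1.9  13.4] 13.3 5.6583
1.05 [-0.51  2.62 -0.03] [-11.3  -1.7  14.6] 13.1 5.9083
1.2 [-0.53  2.73  0.01] [-12.7  -1.3  15.8] 13.3 6.1583
```

```bash
python3 - <<'E'
from p import *
K=(-30,167,112)
for a in(1.22,1.25):
    movep(W(b,K),R(b[2]-a)); wait(.15); s=read_state(); print(a,np.round(s['torque'],2))
    if abs(s['torque'][2])>.3: break
open_gripper(); movel(W(b,(-30,167,240)))
movep(W(b,(-154,0,230)),R(b[2])); c=snap('wrist','w2'); i=c['image']; snap('scene','s2')
T=np.linalg.inv(c['cam_to_world'])
def fe(P):
    p=T@np.r_[P,1]; x,y,z=p[0],-p[1],-p[2]; h=np.hypot(x,y); th=np.arctan2(h,z)
    return (c['cx']+c['fx']*th*x/h, c['cy']+c['fy']*th*y/h)
for P,col in[((-150,62,102.5),(0,0,255)),((-150,0,102.5),(0,0,255)),((-150,30,102.5),(0,0,255)),((-90,120,100.5),(255,0,0))]:
    u,v=fe(W(b,P)); cv2.circle(i,(int(round(u)),int(round(v))),3,col,1)
cv2.imwrite('pics/w2o.png',i); print(read_state()['time'])
E
```

```text
1.22 [-0.47  2.73  1.06]
9.6
```

View pics/w2o.png

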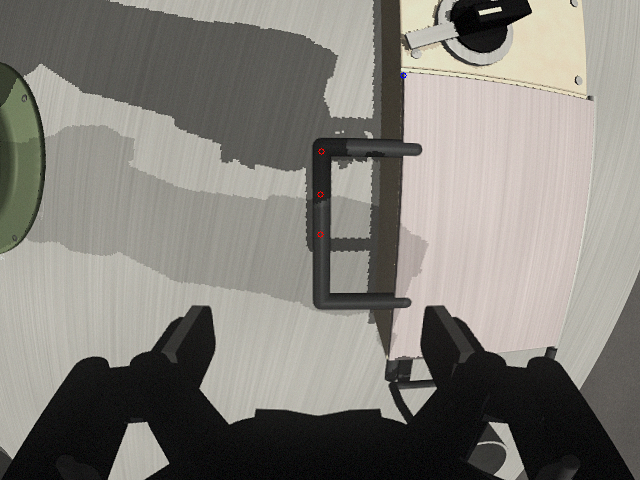

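The latch now lies open, with the tongue pointing along the box's -x at (410,40). The handle bar at u≈321 matches its predicted x. I'll grasp it and lift along the arc.

```bash
python3 - <<'E'
from p import *
print(movel(W(b,(-154,4,76.5)),max_speed=90,guard=15)); 
movel(W(b,(-151,4,76.5)),max_speed=40); clamp()
s=read_state(); print(s['finger_gap'],s['gripper_force'],s['eef_pos'],np.round(s['ft_force'],1))
for f in np.linspace(0,b[3],11)[1:]:
    movel(W(b,(90-240*np.cos(f),4,76.5+240*np.sin(f))),max_speed=60); s=read_state(); print(round(f,2),np.round(s['ft_force'],1),np.round(s['torque'],1),round(s['finger_gap'],1),round(s['time'],1))
    if np.linalg.norm(s['ft_force'])>70: break
wait(.5); s=read_state(); print(s['eef_pos'],W(b,(90-240*np.cos(f),4,76.5+240*np.sin(f))))
for n in('scene','side'): snap(n,n+'3')
a=cv2.imread('pics/scene3.png')[140:290,235:435]; d=cv2.imread('pics/side3.png')[170:320,205:405]
cv2.imwrite('pics/c3.png',cv2.resize(a,None,fx=4,fy=4,interpolation=2)); cv2.imwrite('pics/c4.png',cv2.resize(d,None,fx=4,fy=4,interpolation=2))
E
```

```text
False
12.116430989228272 58.37871551513672 [472.64258593  41.84810375  76.58983455] [-0.9  0.4  3.3]
0.05 [-3.6 -2.1 -3. ] [-0.5  1.3  0. ] 12.2 12.7
0.1 [-8.  -2.9 -1.8] [-0.6  1.8 -0. ] 12.4 13.1
0.16 [-7.7 -1.8 -0.8] [-0.6  1.8  0. ] 11.9 13.4
0.21 [-8.1 -3.1 -2. ] [-0.6  2.   0. ] 12.3 13.8
0.26 [-10.6  -2.8   0. ] [-0.6  2.2 -0. ] 12.3 14.2
0.31 [-11.4  -2.5   1.2] [-0.6  2.4 -0. ] 11.9 14.5
0.36 [-11.   -3.2   0.2] [-0.7  2.7 -0.1] 11.5 14.9
0.42 [-13.6  -2.8   3.9] [-0.7  3.   0. ] 12.2 15.2
0.47 [-15.8  -2.5   5.4] [-0.8  3.5 -0. ] 11.8 15.6
0.52 [-18.4  -3.4   8.5] [-0.8  4.   0. ] 11.8 16.0
[501.83365842  49.51639957 196.2835085 ] [504.12164077  50.14805188 195.56209629]
```

View pics/c3.png

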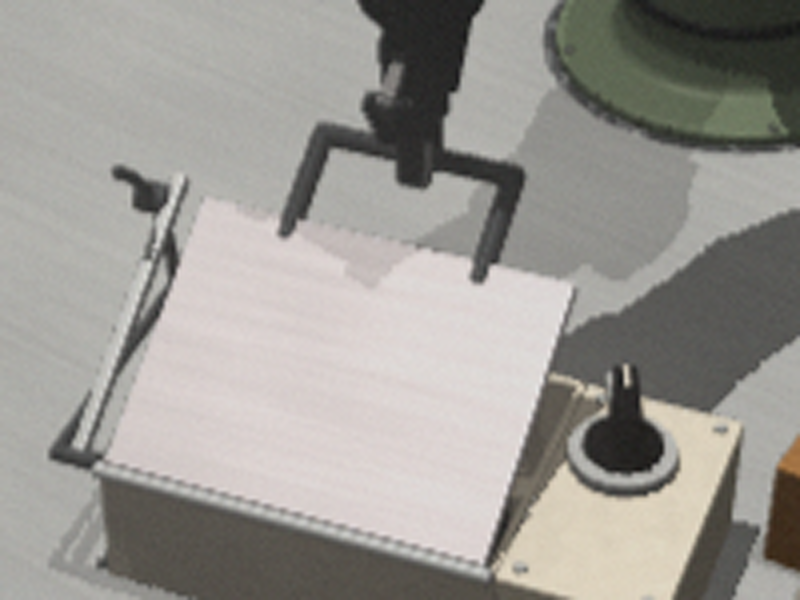

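View pics/c4.png

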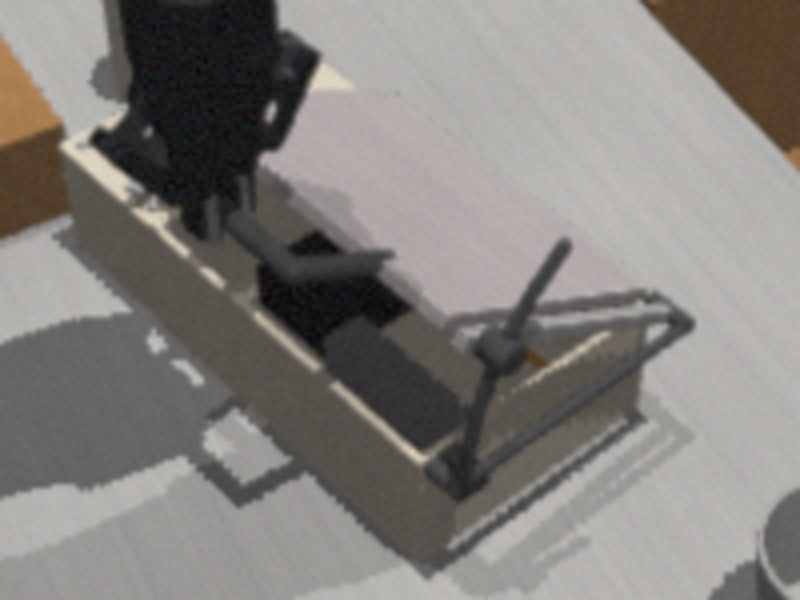

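Both crops show the flap's side edge nearly parallel to the marker strip: scene slopes are 0.356 and 0.360, side slopes -0.133 and -0.136. The marker itself hasn't moved. I'll check the angle with a depth plane fit before handing in.

```bash
python3 - <<'E'
from p import *
k,s=np.cos(b[2]),np.sin(b[2])
def cloud(f,us,vs):
    c=np.load('pics/%s.npz'%f); v,u=np.mgrid[vs[0]:vs[1],us[0]:us[1]]; z=c['range_z'][vs[0]:vs[1],us[0]:us[1]]
    P=np.stack([(u-c['cx'])/c['fx']*z,-(v-c['cy'])/c['fy']*z,-z,0*z+1],-1).reshape(-1,4)[z.ravel()>0]@c['cam_to_world'].T
    d=P[:,:2]-b[:2]; return np.c_[d@[k,s],d@[-s,k],P[:,2]]
def ang(q):
    for _ in range(3):
        A=np.c_[q[:,:2],np.ones(len(q))]; x=np.linalg.lstsq(A,q[:,2],rcond=None)[0]; r=q[:,2]-A@x; q=q[abs(r)<5]
    return -np.arctan(x[0]),x[1],len(q)
print('before',ang(cloud('scene',(280,360),(225,262))),'after',ang(cloud('scene3',(280,350),(205,250))))
print('before',ang(cloud('side',(280,330),(210,240))),'after',ang(cloud('side3',(285,330),(200,235))))
# per-camera tip-only angle estimates of marker and flap edge (same box fit)
for n,f,m,fl in[('scene','',(180/4+235,58/4+170),(203/4+235,198/4+140)),('side','',(462/4+205,340/4+170),(448/4+205,318/4+170))]:
    g=np.linspace(.3,.75,451)
    E=lambda L,y,h,o:g[np.argmin([np.linalg.norm(proj(n,W(b,(90-L*np.cos(a)+h*np.sin(a),y,95.5+L*np.sin(a)+h*np.cos(a))))-o) for a in g])]
    print(n,'marker',E(190,-139,0,m),'flap',E(180,-120,5,fl))
print(np.linalg.norm(read_state()['qvel']),read_state()['time'])
E
```

```text
before (np.float64(-0.004391375490539247), np.float64(0.00016461666411471398), 2844) after (np.float64(0.49792175397748606), np.float64(0.0019180484319447633), 2711)
before (np.float64(0.011181723382097225), np.float64(-0.004817207164895976), 1410) after (np.float64(0.5103093342490042), np.float64(-0.01147319381809453), 592)
scene marker 0.492 flap 0.46499999999999997
side marker 0.524 flap 0.494
0.002822424176456897 16.5583
```

The flap is at about 0.50 and the marker at about 0.52, a difference of 0.01–0.03. I'll nudge it up slightly and hand in.

```bash
python3 - <<'E'
from p import *
p=np.array(read_state()['eef_pos']); f=.5; d=.016*240
movel(p+np.array([np.cos(b[2])*d*np.sin(f),np.sin(b[2])*d*np.sin(f),d*np.cos(f)]),max_speed=20); wait(1)
s=read_state(); print(s['eef_pos']-p,np.round(s['ft_force'],1),s['finger_gap'],s['time']); print(finish_job())
E
```

```text
[1.66623353 0.42845192 3.33828484] [-4.5 -1.6 -1.1] 12.39391979351114 17.9167
the job is handed in; nothing more can be done
None
```

The job is handed in: the latch was turned to its stop and left open, and the arm is holding the flap steady at about 0.51 rad, against a marker measured at about 0.52 rad. The images show the marker has not moved. No contact with the bottle, pot or carton was seen, though I did not measure their final positions.

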